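# Take the warmed sample can off its stand

## Task

The sample in the red-lidded can is warm enough: take this can by its handle, lift it off its stand and set it down gently, upright and wholly on the round cork mat to cool, then let go. Do not drop it, and leave the blue-lidded can where it is.

Things in the scene. Friction and masses are not known exactly. Their poses are not given: they have to be found in the camera images.
- red_can_centre (a point): Centre, half-way up (53 mm above its underside), of a closed steel can, red lid and handle, 76 mm across, 106 mm tall, 0.2-0.42 kg, z up. It starts on a stand. Its rigid arched handle has a level red grip bar, 14 mm wide, 13 mm thick, 68 mm long along the can's y axis, bar centre 47 mm above this point, on the can's axis; 27 mm free between bar and lid.
- blue_can_centre (a point): The same point of an identical can with blue lid and handle, a bystander on a second, identical stand, its top 146 mm above the bench. It may stand between the red can and the mat: carry the red can over or round it.
- red_stand: The red can's stand, fixed to the bench: grey foot 100 mm across, dark steel round plate on three legs. Origin: centre of its underside, at bench height. The can rests 40 mm above the bench, within a lip 94 mm across and 4 mm high, with about 7 mm of play all round.
- cork_mat: round brown cork mat, 132 mm across and 6 mm thick, flat on the bench and fixed to it; empty. The origin is the centre of its underside, at bench height.
There are look-alikes about, which are no part of the job. There is more than one size of the cork_mat; the one meant has the size given above.

How it is judged:
By the outcome, as a careful person would: the job done as asked, in the order asked, and still so for the second after the job is handed in, with the robot touching nothing.
It also fails if it takes over 38 s, if anything falls off the work surface, if the arm or the gripper's body presses on something with over 40 N, if the wrist force passes 120 N, or if a joint passes its speed limit or range.

## Robot

A 6-joint arm with a two-finger parallel gripper is mounted at the origin on a cart in front of the work surface, level with it; the furniture and walls round the work are solid. World frame = base frame: x ahead of the robot, y to its left, z up, the work surface at z = 0. Lengths are in mm, angles in rad, forces in N, time in s.
With the tool pointing down it reaches from about 250 to 725 mm from the base axis. Payload 9.7 kg.
Tool frame: the origin (TCP) lies at the very end of the fingers, on their centre line; the grasp point (between the pads) lies 19 mm behind it; z points along the fingers, x is the direction in which the jaws open and shut, and the axes are right-handed (so a half turn about z gives the same grasp; the last joint's range is limited). The gripper opens to 85 mm and grips with 20 to 120 N. Pads are 22 mm wide; open, the fingers measure 114 mm over their backs; the gripper's body (76 mm by 85 mm) begins 54 mm behind the grasp point. The pads swing forward as they close: fully open they stand 13 mm farther back than shut.
Start: joints at [1.27, 0.087, 0.176, 1.66, 0, 1.571], TCP at [162.954, 525.303, 231.284] pointing down, gripper open.
Joint ranges: [-3.13, 3.13], [-0.85, 1.81], [-1.15, 1.24], [-2.2, 2.28], [-1.44, 1.52], [-3.14, 3.14]. Speed limits (rad/s): [2.22, 2.22, 2.57, 3.14, 3.14, 3.14].

## Interface

Orientations are given as a unit quaternion [x, y, z, w].
In Python, from plant import arm gives the robot as it stands. The module is installed in compiled form; this text tells all that it offers.
- The arm moves only by the tool carry_out, never from a script. Its argument "increments" is a list of rows, each a list of 7 numbers: the shift along the tool's x, y, z in mm, then the turn, a rotation vector about the tool's x, y, z in rad, then the closure in counts, from 0 (fully open) to 255 (shut). A call has 1 to 12 rows; each row shifts and turns the pose as measured when the row begins, along the tool's axes as they then stand; what a row does not reach is not made up. A row lasts 1/8 s, in which the tool goes at most 62.5 mm and 10.7 degrees, less where a joint would pass 70% of its speed; a pose out of reach is approached as far as the arm can. A call is refused whole if a number of a shift passes 62.5 or a number of a turn 0.188, either way. A call with a gripper value outside its range is refused whole. The fingers move at their own pace and stop on an object; "grip_force" is the grip in N (left out, the last holds). Time passes only in rows, so rows that do not move let the fingers close. It gives the time, the measured TCP pose, the force and the opening at its end, in the units of the state.
- arm.read_state(): the state, without advancing time (a new reading comes with each control period).
- arm.camera(name): name is "scene" or "top" or "wrist"; returns (picture, depth): 384x512x3 uint8, red, green, blue; 384x512 float32, mm along the optical axis (not along the pixel's ray), 0 where there is no reading.
- arm.camera_model(name): a dict with "fx", "fy", "cx", "cy" (pixels), "xyz" and "orientation" of the camera in the world; the wrist camera has in their place "hand_eye" (4x4, takes a point from camera to tool coordinates, whose origin is the TCP and whose axes are the tool frame's). Camera axes: x right, y down, z forward; pixel columns grow to the right and rows downward; lengths in mm; the calibration is good to about 2 mm. A picture is of the moment at which its call begins: read the wrist's pose just before it. camera_model takes no time and is no camera call.
- arm.finish_job(): hands the job in, once; it reports no verdict.
Trained networks look in the newest picture that a camera, given by its name, has taken for a name from the list of things; names that differ only in an ending like _2 or _b are one class to them, and where a whole thing is asked for, a point or a joint stands for the part that bears it (a point fixed in the world has none). Each returns a list of dicts, best first, with "score" (0 to 1); they miss things now and then, are a little off and sometimes report something else, mostly with a low value. They report only what shows in the picture. A call takes as long as a camera call. They do not tell look-alikes from the thing itself.
- arm.recognise(name, camera): "location" ([x, y, z] in mm, in the coordinates of the camera as it stood for that picture, good to about 4 mm: the middle of the surface that is visible of it).
- arm.silhouettes(name, camera): "mask" (384x512 bool, what is visible of it).
- arm.pinpoint(name, camera): "location" ([x, y, z] in mm, in the coordinates of the camera as it stood for that picture, good to about 4 mm: a listed point, or the origin of a listed thing).
The state is a dict: "t": time; "qpos": joint angles; "qd": joint speeds; "tau": joint torques, N m; "eef_pos": TCP position; "tcp_rot": TCP orientation; "force": force on the tool from outside, world axes, zero at the start; "ft_torque": the same for the moment, N m; "gripper_width": finger opening in mm.
Only numpy, scipy, OpenCV 4.12 (cv2) and the standard library are available. Lean on these libraries where they do the work, as an engineer would, in place of code of your own. Each camera call takes 0.05 s, during which the arm holds its last target. There are 200 camera calls.

## Working session

There is one attempt and no reset: what is moved stays moved. The work goes in short steps, Python scripts to look and compute and a tool call to move; the robot and the scene stay as the last step left them, time stands still between calls to the robot, and variables do not carry over. Pictures are saved under pics/ and viewed, about 8 in all and at most 12, crops included, and the job is handed in when it is done.

Besides the shell and the picture viewer there is one more tool, called as name(argument=value, ...) on one line, values as JSON. carry_out: Moves the arm, as the interface text tells. Its arguments: {"type":"object","properties":{"increments":{"type":"array","items":{"type":"array","items":{"type":"number"}}},"grip_force":{"type":"number"}},"required":["increments"]}

```bash
mkdir -p pics; cat > h.py <<'E'
import numpy as np,cv2
from scipy.spatial.transform import Rotation as R
from plant import arm
def pose(cam):
    m=arm.camera_model(cam)
    if cam=='wrist':
        s=arm.read_state();T=np.eye(4);T[:3,:3]=R.from_quat(s['tcp_rot']).as_matrix();T[:3,3]=s['eef_pos']
        return m,T@np.array(m['hand_eye'])
    T=np.eye(4);T[:3,:3]=R.from_quat(m['orientation']).as_matrix();T[:3,3]=m['xyz'];return m,T
def w(T,p): return (T[:3,:3]@np.array(p).T).T+T[:3,3]
def cloud(m,T,d):
    v,u=np.mgrid[:384,:512]
    P=np.stack([(u-m['cx'])/m['fx']*d,(v-m['cy'])/m['fy']*d,d],-1)
    return P@T[:3,:3].T+T[:3,3]
def look(cam,name):
    m,T=pose(cam);im,d=arm.camera(cam)
    cv2.imwrite(f'pics/{name}.png',im[...,::-1]);np.savez(f'pics/{name}.npz',im=im,d=d,T=T)
    return m,T,im,d
E
python3 - <<'E'
from h import *
ims=[]
for c in ('scene','top'):
    m,T,im,d=look(c,c+'0');ims.append(im)
    for n in ('red_can_centre','blue_can_centre','red_stand','cork_mat'):
        for r in arm.pinpoint(n,c)[:4]:print(c,n,w(T,r['location']).round(),round(r['score'],2))
cv2.imwrite('pics/both.png',cv2.resize(np.vstack(ims),(448*1,672*1))[:600] if 0 else cv2.resize(np.hstack(ims),(800,300))[...,::-1])
print(arm.read_state())
E
```

```text
scene red_can_centre [490. 223.  92.] 0.75
scene blue_can_centre [ 452. -237.   91.] 0.59
scene red_stand [486. 230.   1.] 0.97
scene cork_mat [817. 209.  -8.] 0.89
scene cork_mat [546. -14.   1.] 0.71
scene cork_mat [487. 230.   2.] 0.37
top red_can_centre [493. 225.  93.] 0.94
top blue_can_centre [ 460. -233.   90.] 0.57
top blue_can_centre [546. -14.  -5.] 0.41
top red_stand [492. 228.  -2.] 0.53
top cork_mat [544. -15.  -1.] 0.97
top cork_mat [819. 207.  -1.] 0.81
{'t': 0.5, 'qpos': array([ 1.26998196e+00,  8.69138712e-02,  1.75901319e-01,  1.65978603e+00,
       -1.25412340e-05,  1.57079228e+00]), 'qd': array([ 0.00069579, -0.00026619, -0.00246384,  0.00026831, -0.00154927,
       -0.00137766]), 'tau': array([-4.20819724e-04, -5.19645488e+01,  4.64546692e+01,  1.84269309e-03,
       -1.05492848e-04, -3.21345361e-06]), 'eef_pos': array([162.96873773, 525.30587926, 231.27721843]), 'tcp_rot': array([8.05075846e-01, 5.93171882e-01, 2.81087506e-06, 5.71782198e-06]), 'force': array([ 0.0384272 , -0.68749473, -0.1373687 ]), 'ft_torque': array([ 0.02963182,  0.0227286 , -0.01912884]), 'gripper_width': 85.22379245179658}
```

View pics/both.png

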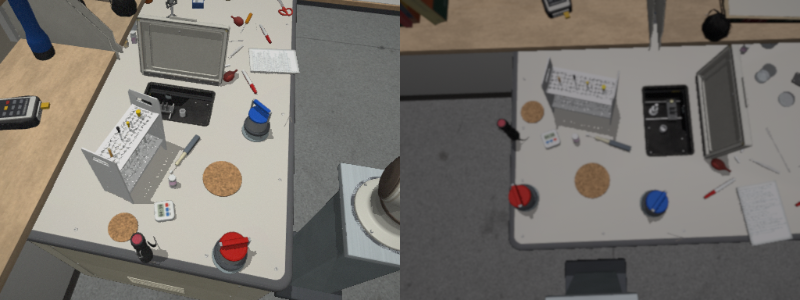

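The scene picture shows the red can near the left bench edge at (232,250) and the large mat at (222,178) between it and the blue can at (258,118). The smaller mat lies at (123,226). Next I measure the mats, the handle direction and the obstacles.

```bash
python3 - <<'E'
from h import *
for c in ('top','scene'):
    z=np.load(f'pics/{c}0.npz');m=arm.camera_model(c);im=z['im'].astype(int);P=cloud(m,z['T'],z['d'])
    r,g,b=im[...,0],im[...,1],im[...,2]
    near=(np.hypot(P[...,0]-491,P[...,1]-226)<75)&(z['d']>0)
    red=near&(r>1.8*g)&(r>80)
    q=P[red]; print(c,'red n',len(q),'zpct',np.percentile(q[:,2],[5,50,95]).round())
    bar=q[q[:,2]>136]
    if len(bar)>5:
        rc=cv2.minAreaRect(bar[:,:2].astype(np.float32));print('bar',rc,len(bar))
    lid=q[(q[:,2]<125)];print('lid rect',cv2.minAreaRect(lid[:,:2].astype(np.float32)),lid[:,2].mean())
    for cx,cy in((545,-15),(818,208)):
        k=(np.hypot(P[...,0]-cx,P[...,1]-cy)<100)&(r>b*1.35)&(abs(P[...,2])<20)&(r<225)
        k=cv2.morphologyEx(k.astype(np.uint8),cv2.MORPH_OPEN,np.ones((3,3)))>0
        A=P[k][:,:2];lo,hi=np.percentile(A,[.5,99.5],0);print('mat',((lo+hi)/2).round(1),(hi-lo).round(1),cv2.minEnclosingCircle(A.astype(np.float32)),P[k][:,2].mean())
    # tall things near corridor
    t=(P[...,2]>15)&(P[...,0]>350)&(P[...,0]<720)&(P[...,1]>-150)&(P[...,1]<320)&(z['d']>0)
    H,xe,ye=np.histogram2d(*P[t][:,:2].T,bins=[np.arange(350,721,30),np.arange(-150,321,30)])
    Z=np.zeros_like(H)
    for p in P[t]:
        i,j=int((p[0]-350)//30),int((p[1]+150)//30)
        if i<Z.shape[0] and j<Z.shape[1]:Z[i,j]=max(Z[i,j],p[2])
    print(Z.astype(int))
z=np.load('pics/top0.npz');m=arm.camera_model('top')
p=z['T'][:3,:3].T@(np.array([491,226,140])-z['T'][:3,3]);u=int(m['fx']*p[0]/p[2]+m['cx']);v=int(m['fy']*p[1]/p[2]+m['cy'])
a=z['im'][max(0,v-30):v+30,max(0,u-40):u+40,::-1];cv2.imwrite('pics/c.png',cv2.resize(a,None,fx=8,fy=8))
E
```

```text
top red n 632 zpct [100. 104. 145.]
bar ((489.55780029296875, 226.27354431152344), (65.48974609375, 14.35529613494873), 20.788991928100586) 153
lid rect ((492.0044860839844, 241.7952117919922), (103.55915069580078, 71.46556854248047), 84.53424835205078) 101.83194666664907
mat [545.7 -15.4] [123.9 123.3] ((545.1273803710938, -15.631794929504395), 64.25554656982422) 3.864948750694119
mat [818.  207.5] [81.9 83.6] ((817.722412109375, 207.252685546875), 44.39988708496094) 1.8736883991310995
[[  0   0   0   0   0   0   0   0   0   0   0   0   0   0   0]
 [  0   0   0   0   0   0   0   0   0   0   0   0   0   0   0]
 [  0   0   0   0   0   0   0   0   0   0   0   0   0   0   0]
 [  0   0   0   0   0   0   0   0   0   0   0 145 147 106   0]
 [  0   0   0   0   0   0   0   0   0   0   0 109 149 107   0]
 [  0   0   0   0   0   0   0   0   0   0   0 108 147 146   0]
 [  0   0   0   0   0   0   0   0   0   0   0  41  45  42   0]
 [  0   0   0   0   0   0   0   0   0   0   0   0   0   0   0]
 [  0   0   0   0   0   0   0   0   0   0   0   0   0   0   0]
 [  0   0   0   0   0   0   0   0   0   0
[... 701 characters left out ...]
0   0]
 [  0   0   0   0   0   0   0   0   0   0   0   0   0   0   0]
 [  0   0   0   0   0   0   0   0   0   0   0   0   0   0   0]
 [  0   0   0   0   0   0   0   0   0   0   0 144 148 108   0]
 [  0   0   0   0   0   0   0   0   0   0   0 110 148 108  46]
 [  0   0   0   0   0   0   0   0   0   0   0 108 149 145  44]
 [  0   0   0   0   0   0   0   0   0   0   0  43  48  47   0]
 [  0   0   0   0   0   0   0   0   0   0   0   0   0   0   0]
 [  0   0   0   0   0   0   0   0   0   0   0   0   0   0   0]
 [  0   0   0   0   0   0   0   0   0   0   0   0   0   0   0]
 [ 21  24  20   0   0   0   0   0  17  20  19   0   0   0   0]
 [ 16  20  19  17   0  57  59   0  21  21  21   0  21 166 165]]
```

View pics/c.png

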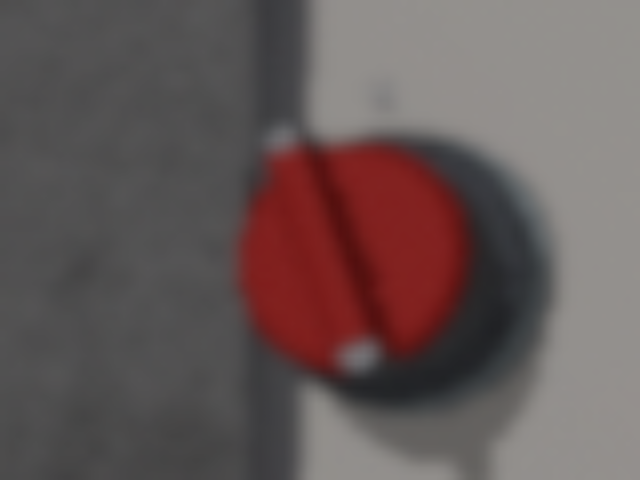

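The bar runs along world yaw 20.7°, centred near (490, 226). The target mat (measured about 128 mm across, larger of the two) is at (545, -16). I turn the tool first so the jaws close across the bar.

carry_out(increments=[[0,0,0,0,0,-0.13,0],[0,0,0,0,0,-0.13,0],[0,0,0,0,0,-0.13,0],[0,0,0,0,0,-0.13,0],[0,0,0,0,0,-0.13,0],[0,0,0,0,0,0,0]], grip_force=50)

```text
t: 1.25
eef_pos: [162.9, 525.3, 231.3]
tcp_rot: [0.566, 0.825, 0.0, -0.0]
force: [-0.1, 0.9, -0.0]
gripper_width: 85.5
```

```bash
cat >> h.py <<'E'
def go(target,yaw=None):
    s=arm.read_state();M=R.from_quat(s['tcp_rot']).as_matrix()
    print('t',round(s['t'],2),'pos',s['eef_pos'].round(1),'q',s['qpos'].round(2),'F',s['force'].round(1),'w',round(s['gripper_width'],1))
    print('tool-frame shift',(M.T@(np.array(target)-s['eef_pos'])).round(1),'tilt z',M[:,2].round(4))
    if yaw is not None:
        D=R.from_euler('z',yaw).as_matrix()@np.diag([1,-1,-1]);print('turn',R.from_matrix(M.T@D).as_rotvec().round(4))
E
python3 -c "
from h import *
go([490,226,210],np.radians(110.7))"
```

```text
t 1.25 pos [162.9 525.3 231.3] q [ 1.27  0.09  0.18  1.66 -0.    0.9 ] F [-0.1  0.9 -0. ] w 85.5
tool-frame shift [-397.   197.3   21.3] tilt z [ 0.  0. -1.]
turn [ 0.     -0.      0.0072]
```

carry_out(increments=[[-40,20,2,0,0,0,0],[-40,20,2,0,0,0,0],[-40,20,2,0,0,0,0],[-40,20,2,0,0,0,0],[-40,20,2,0,0,0,0],[-40,20,2,0,0,0,0],[-40,20,2,0,0,0,0],[-40,20,2,0,0,0,0],[-40,20,2,0,0,0,0],[-36,16,2,0,0,0,0],[0,0,0,0,0,0,0]])

```text
t: 2.62
eef_pos: [493.6, 212.3, 210.4]
tcp_rot: [0.581, 0.814, 0.001, 0.0]
force: [-0.2, 0.1, -0.1]
gripper_width: 85.6
```

```bash
python3 - <<'E'
from h import *
m,T,im,d=look('wrist','w1')
P=cloud(m,T,d);i=im.astype(int);r=(i[...,0]>1.8*i[...,1])&(i[...,0]>80)&(d>0)&(np.hypot(P[...,0]-490,P[...,1]-226)<70)
q=P[r];bar=q[(q[:,2]>136)&(q[:,2]<155)];print(len(bar),cv2.minAreaRect(bar[:,:2].astype(np.float32)),np.percentile(bar[:,2],[5,50,95]))
l=q[(q[:,2]<112)];print(cv2.minAreaRect(l[:,:2].astype(np.float32)),np.median(l[:,2]))
go([490,226,121],np.radians(110.7))
E
```

```text
1618 ((492.7525329589844, 227.5189666748047), (66.5238265991211, 13.695521354675293), 20.428348541259766) [145.03779439 146.94478573 148.11221625]
((492.4540100097656, 227.2044677734375), (74.18791198730469, 74.65225219726562), 67.53606414794922) 106.55489714042736
t 2.67 pos [492.9 213.2 210.6] q [0.41 0.05 0.09 1.62 0.   0.07] F [ 0.2 -0.7 -0.4] w 85.3
tool-frame shift [12.9  1.3 89.6] tilt z [ 0.0015  0.0018 -1.    ]
turn [ 0.002  -0.0012 -0.0283]
```

View pics/w1.png

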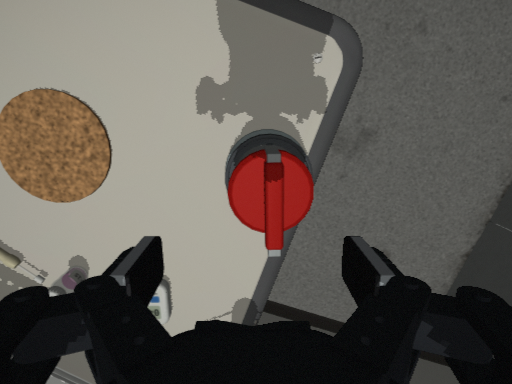

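The wrist view shows the handle bar at (274,205) running vertically, with the jaws open across it. I align the tool, descend part-way and check again.

```bash
python3 -c "
from h import *
go([492,227,175],np.radians(110.5))"
```

```text
t 2.67 pos [492.9 213.2 210.6] q [0.41 0.05 0.09 1.62 0.   0.07] F [ 0.2 -0.7 -0.4] w 85.3
tool-frame shift [13.3  3.6 35.6] tilt z [ 0.0015  0.0018 -1.    ]
turn [ 0.002  -0.0012 -0.0248]
```

carry_out(increments=[[13,3.5,18,0.002,-0.001,-0.025,0],[0,0,17,0,0,0,0],[0,0,0,0,0,0,0],[0,0,0,0,0,0,0]])

```text
t: 3.18
eef_pos: [489.7, 229.9, 172.4]
tcp_rot: [0.569, 0.823, -0.001, -0.001]
force: [-0.0, -0.5, 0.2]
gripper_width: 85.2
```

```bash
python3 - <<'E'
from h import *
m,T,im,d=look('wrist','w2')
P=cloud(m,T,d);i=im.astype(int);r=(i[...,0]>1.8*i[...,1])&(i[...,0]>80)&(d>0)&(np.hypot(P[...,0]-490,P[...,1]-226)<70)
q=P[r];bar=q[(q[:,2]>136)&(q[:,2]<155)];print(len(bar),cv2.minAreaRect(bar[:,:2].astype(np.float32)),np.percentile(bar[:,2],[5,50,95]))
l=q[(q[:,2]<112)];print(cv2.minAreaRect(l[:,:2].astype(np.float32)),np.median(l[:,2]))
go([492,227,122],np.radians(110.5))
E
```

```text
2270 ((489.8467712402344, 226.60572814941406), (72.54107666015625, 13.925803184509277), 19.839017868041992) [145.0814635  146.96273185 148.09765093]
((492.79705810546875, 227.61898803710938), (74.65447998046875, 74.41340637207031), 65.90564727783203) 106.5168847210656
t 3.23 pos [489.7 229.8 172.4] q [0.44 0.05 0.03 1.55 0.   0.08] F [ 0.1  1.  -0.7] w 85.6
tool-frame shift [-3.5  1.2 50.4] tilt z [-1.6e-03 -1.0e-04 -1.0e+00]
turn [-0.0016 -0.0004  0.003 ]
```

View pics/w2.png

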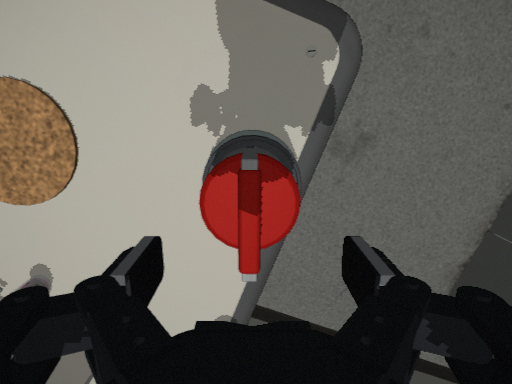

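The bar is at (250,225), so I shift 3.5 mm along the jaw axis, descend and close.

carry_out(increments=[[-3.5,1,10,-0.0016,0,0.003,0],[0,0,15,0,0,0,0],[0,0,15,0,0,0,0],[0,0,9,0,0,0,0],[0,0,0,0,0,0,0],[0,0,0,0,0,0,0]])

```text
t: 3.98
eef_pos: [492.1, 226.4, 119.9]
tcp_rot: [0.57, 0.821, 0.0, -0.0]
force: [-0.9, 0.2, -0.5]
gripper_width: 85.0
```

```bash
python3 -c "
from h import *
go([492,227,122],np.radians(110.5))"
```

```text
t 3.98 pos [492.1 226.4 119.9] q [ 0.43  0.05 -0.07  1.44  0.    0.07] F [-0.9  0.2 -0.5] w 85.0
tool-frame shift [ 0.6  0.2 -2.1] tilt z [ 1.e-04  4.e-04 -1.e+00]
turn [ 0.0003 -0.0004 -0.001 ]
```

carry_out(increments=[[0,0,0,0,0,0,120],[0,0,0,0,0,0,160],[0,0,0,0,0,0,180],[0,0,0,0,0,0,200],[0,0,0,0,0,0,220],[0,0,0,0,0,0,255],[0,0,0,0,0,0,255],[0,0,0,0,0,0,255],[0,0,0,0,0,0,255]], grip_force=70)

```text
t: 5.1
eef_pos: [492.6, 226.8, 121.2]
tcp_rot: [0.57, 0.821, 0.001, 0.0]
force: [0.1, 0.4, 0.8]
gripper_width: 12.9
```

carry_out(increments=[[0,0,-3,0,0,0,255],[0,0,-6,0,0,0,255],[0,0,-10,0,0,0,255],[0,0,-15,0,0,0,255],[0,0,-15,0,0,0,255],[0,0,-10,0,0,0,255],[0,0,0,0,0,0,255],[0,0,0,0,0,0,255]])

```text
t: 6.1
eef_pos: [492.6, 226.6, 184.9]
tcp_rot: [0.57, 0.821, 0.001, 0.001]
force: [0.3, 0.6, -3.1]
gripper_width: 12.7
```

```bash
python3 - <<'E'
from h import *
go([545,-16,180],np.radians(110.5))
m,T,im,d=look('scene','s2');P=cloud(m,T,d)
i=im.astype(int);k=(i[...,0]>1.8*i[...,1])&(i[...,0]>80)&(np.hypot(P[...,0]-491,P[...,1]-226)<60)
q=P[k];print(len(q),np.percentile(q[:,2],[5,50,95]),q.mean(0))
l=q[q[:,2]<np.median(q[:,2])+8];print(np.linalg.svd(l-l.mean(0))[2][2])
p=T[:3,:3].T@(np.array([491,226,150])-T[:3,3]);u=int(m['fx']*p[0]/p[2]+m['cx']);v=int(m['fy']*p[1]/p[2]+m['cy'])
cv2.imwrite('pics/s2c.png',cv2.resize(im[max(0,v-80):v+80,max(0,u-90):u+90,::-1],None,fx=3,fy=3))
E
```

```text
t 6.1 pos [492.6 226.6 184.9] q [0.43 0.05 0.05 1.57 0.   0.07] F [ 0.3  0.6 -3.1] w 12.7
tool-frame shift [-245.6  -35.7    4.6] tilt z [ 0.0024  0.0015 -1.    ]
turn [ 0.0028 -0.0005 -0.0009]
554 [165.78266083 169.75316142 210.43137181] [503.84663171 237.7712587  177.50434016]
[0.03013978 0.02692618 0.99918295]
```

View pics/s2c.png

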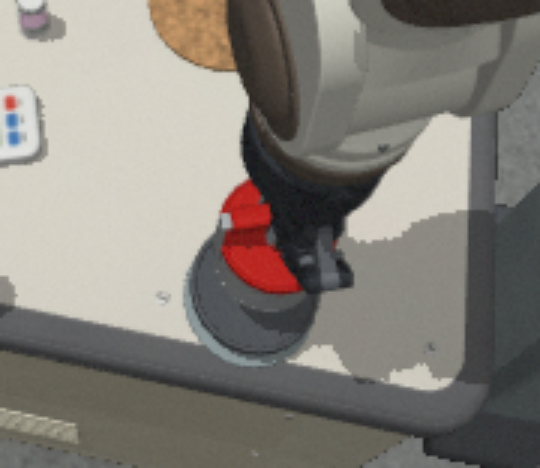

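The can is held: the lid rose 64 mm with the arm, it is level within about 2°, and the weight reads about 3 N. I carry it to the mat smoothly.

carry_out(increments=[[-6,-1,0,0,0,0,255],[-14,-2,0,0,0,0,255],[-22,-3,0,0,0,0,255],[-25,-4,0,0,0,0,255],[-25,-4,0,0,0,0,255],[-25,-4,0,0,0,0,255],[-25,-4,0,0,0,0,255],[-25,-4,0,0,0,0,255],[-22,-3,0,0,0,0,255],[-18,-3,0,0,0,0,255],[-12,-2,0,0,0,0,255],[-5,-1,0,0,0,0,255]])

```text
t: 7.65
eef_pos: [537.9, -11.3, 182.0]
tcp_rot: [0.572, 0.821, -0.001, -0.0]
force: [-0.4, 0.7, -3.1]
gripper_width: 12.9
```

```bash
python3 -c "
from h import *
go([545,-16,110],np.radians(110.5))"
```

```text
t 7.65 pos [537.9 -11.3 182. ] q [-0.02  0.05  0.04  1.56 -0.   -0.37] F [-0.4  0.7 -3.1] w 12.9
tool-frame shift [-6.9  5.2 71.9] tilt z [-0.0019 -0.0011 -1.    ]
turn [-0.0022  0.0004 -0.0037]
```

carry_out(increments=[[-5,4,5,-0.002,0,-0.003,255],[-2,1,12,0,0,0,255],[0,0,16,0,0,0,255],[0,0,16,0,0,0,255],[0,0,13,0,0,0,255],[0,0,7,0,0,0,255],[0,0,0,0,0,0,255],[0,0,0,0,0,0,255]])

```text
t: 8.65
eef_pos: [544.6, -14.8, 106.7]
tcp_rot: [0.569, 0.822, -0.001, -0.001]
force: [0.5, 0.0, -2.8]
gripper_width: 12.9
```

```bash
python3 - <<'E'
from h import *
go([545,-16,87],np.radians(110.5))
for c in('scene','top'):
    m,T,im,d=look(c,c+'3');P=cloud(m,T,d)
    i=im.astype(int);k=(i[...,0]>1.8*i[...,1])&(i[...,0]>80)&(np.hypot(P[...,0]-545,P[...,1]+16)<70)
    q=P[k]
    if len(q)<50: print(c,len(q));continue
    print(c,len(q),np.percentile(q[:,2],[5,50,95]))
    l=q[q[:,2]<np.median(q[:,2])+8];print(np.linalg.svd(l-l.mean(0),full_matrices=False)[2][2])
    for r in arm.pinpoint('red_can_centre',c)[:2]:print(w(T,r['location']).round(),r['score'])
    p=T[:3,:3].T@(np.array([545,-16,60])-T[:3,3]);u=int(m['fx']*p[0]/p[2]+m['cx']);v=int(m['fy']*p[1]/p[2]+m['cy'])
    cv2.imwrite(f'pics/{c}3c.png',cv2.resize(im[max(0,v-70):v+70,max(0,u-80):u+80,::-1],None,fx=3,fy=3))
E
```

```text
t 8.65 pos [544.6 -14.8 106.7] q [-0.03  0.07 -0.09  1.42  0.   -0.39] F [ 0.5  0.  -2.8] w 12.9
tool-frame shift [-1.3  0.  19.7] tilt z [-2.1e-03  2.0e-04 -1.0e+00]
turn [-0.0019 -0.0009  0.0017]
scene 472 [ 87.17110288  92.07992279 132.6916473 ]
[0.02078922 0.05363435 0.99834421]
[544. -21.  80.] 0.58
top 0
```

View pics/scene3c.png

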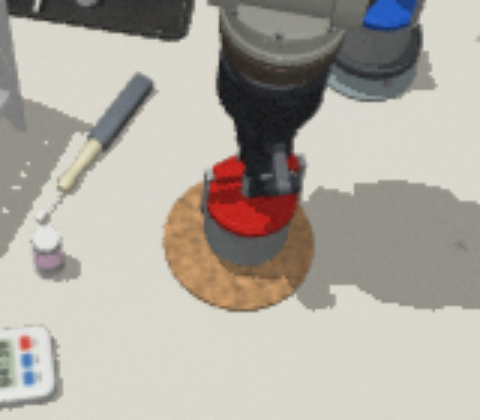

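The can hangs over the mat at (250,215) with margin all round. I lower it gently until contact.

carry_out(increments=[[-1,0,4,-0.002,0,0,255],[0,0,4,0,0,0,255],[0,0,3,0,0,0,255],[0,0,2,0,0,0,255],[0,0,1,0,0,0,255],[0,0,0,0,0,0,255]])

```text
t: 9.55
eef_pos: [545.2, -15.9, 92.1]
tcp_rot: [0.569, 0.822, 0.001, 0.0]
force: [-0.2, -0.5, -2.2]
gripper_width: 13.0
```

carry_out(increments=[[0,0,1,0,0,0,255],[0,0,1,0,0,0,255],[0,0,1,0,0,0,255],[0,0,0.5,0,0,0,255]])

```text
t: 10.05
eef_pos: [545.4, -15.9, 88.7]
tcp_rot: [0.569, 0.822, 0.001, 0.0]
force: [0.2, -1.1, -2.2]
gripper_width: 12.7
```

carry_out(increments=[[0,0,0.7,0,0,0,255],[0,0,0.7,0,0,0,255],[0,0,0.5,0,0,0,255]])

```text
t: 10.42
eef_pos: [545.6, -15.8, 87.2]
tcp_rot: [0.569, 0.822, 0.001, 0.0]
force: [-1.9, 1.1, 4.2]
gripper_width: 12.7
```

Contact: the force swung from -2.2 N to +4 N at the expected height. I open slowly and hold position.

carry_out(increments=[[0,0,0,0,0,0,205],[0,0,0,0,0,0,195],[0,0,0,0,0,0,180],[0,0,0,0,0,0,140],[0,0,0,0,0,0,80],[0,0,0,0,0,0,0],[0,0,0,0,0,0,0],[0,0,0,0,0,0,0],[0,0,0,0,0,0,0]], grip_force=20)

```text
t: 11.55
eef_pos: [545.9, -15.9, 87.6]
tcp_rot: [0.569, 0.822, 0.001, 0.001]
force: [-1.0, 0.7, -0.8]
gripper_width: 85.3
```

```bash
python3 - <<'E'
from h import *
go([545,-16,200],np.radians(110.5))
E
```

```text
t 11.55 pos [545.9 -15.9  87.6] q [-0.03  0.07 -0.12  1.38  0.   -0.39] F [-1.   0.7 -0.8] w 85.3
tool-frame shift [   0.2   -0.6 -112.4] tilt z [ 2.8e-03  9.0e-04 -1.0e+00]
turn [0.003  0.0002 0.0015]
```

carry_out(increments=[[0,0,-5,0,0,0,0],[0,0,-12,0,0,0,0],[0,0,-20,0,0,0,0],[0,0,-25,0,0,0,0],[0,0,-30,0,0,0,0],[0,0,-30,0,0,0,0],[20,30,-10,0,0,0,0],[30,40,0,0,0,0,0],[30,40,0,0,0,0,0],[30,40,0,0,0,0,0],[0,0,0,0,0,0,0],[0,0,0,0,0,0,0]])

```text
t: 13.05
eef_pos: [650.7, 143.7, 235.2]
tcp_rot: [0.57, 0.821, 0.004, 0.005]
force: [0.5, 0.2, -1.0]
gripper_width: 85.2
```

```bash
python3 - <<'E'
from h import *
go([545,-16,200])
ims=[]
for c in('scene','top'):
    m,T,im,d=look(c,c+'4');P=cloud(m,T,d)
    i=im.astype(int);k=(i[...,0]>1.8*i[...,1])&(i[...,0]>80)&(np.hypot(P[...,0]-545,P[...,1]+16)<70)&(P[...,2]>50)
    q=P[k]
    print(c,len(q),np.percentile(q[:,2],[5,50,95]) if len(q) else '')
    if len(q)>50:
        l=q[abs(q[:,2]-np.median(q[:,2]))<6];print(np.linalg.svd(l-l.mean(0),full_matrices=False)[2][2],'lid',cv2.minEnclosingCircle(l[:,:2].astype(np.float32)))
    for n in('red_can_centre','blue_can_centre','cork_mat'):
        for r in arm.pinpoint(n,c)[:2]:print(n,w(T,r['location']).round(),round(r['score'],2))
    p=T[:3,:3].T@(np.array([545,-16,60])-T[:3,3]);u=int(m['fx']*p[0]/p[2]+m['cx']);v=int(m['fy']*p[1]/p[2]+m['cy'])
    ims.append(cv2.resize(im[v-70:v+70,u-65:u+65,::-1],None,fx=3,fy=3))
cv2.imwrite('pics/end.png',np.hstack(ims))
E
```

```text
t 13.05 pos [650.7 143.7 235.2] q [ 0.22  0.37  0.52  1.71 -0.   -0.14] F [ 0.5  0.2 -1. ] w 85.2
tool-frame shift [-112.6 -155.3   33.7] tilt z [ 0.0122  0.0013 -0.9999]
scene 674 [ 68.0438179   72.29012888 113.22872265]
[-1.44167672e-04  2.17186535e-02  9.99764112e-01] lid ((542.433837890625, -16.70458984375), 37.5804557800293)
red_can_centre [545. -18.  59.] 0.8
blue_can_centre [ 455. -231.   91.] 0.71
cork_mat [543. -15.   0.] 0.65
cork_mat [817. 211.  -6.] 0.6
top 573 [ 66.5766533   70.45347303 112.00327458]
[4.17507782e-04 5.64860109e-04 9.99999753e-01] lid ((543.2478637695312, -16.48818588256836), 37.59748840332031)
red_can_centre [545. -17.  57.] 0.98
blue_can_centre [ 459. -233.   93.] 0.57
cork_mat [550. -15.  -5.] 0.81
cork_mat [819. 207.  -2.] 0.61
```

View pics/end.png

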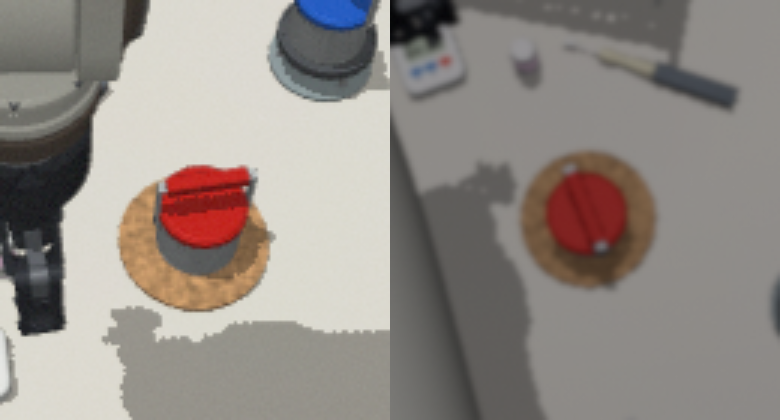

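The can stands upright on the mat, at (205,220) in the left picture and (587,213) in the right, well inside the rim. The gripper is clear.

```bash
python3 -c "
from plant import arm
print(arm.finish_job())"
```

```text
the job is handed in; nothing more can be done
None
```

The red-lidded can is standing on the 132 mm cork mat, released, and the job is handed in. I gripped its handle bar, lifted it about 64 mm off the stand, carried it across and lowered it onto the mat until I felt contact of about 7 N. I then opened the gripper slowly and backed away. The robot's clock read 13 s at the last check, against the 38 s limit.

- **Position:** the top and scene cameras put the can's lid within about 3 mm of the mat's centre. The mat's rim has about 28 mm to spare all round.
- **Upright:** the lid is level in the top view. The scene view gave about 1.2°, which I take as depth noise.
- **Blue can:** it was not touched, and its measured position agrees with the start to within the networks' error.
- **Disagreement:** one top-view network reading put the mat centre 5 mm further out in x than the other measurements did; that is about its stated error.
- **Not confirmed:** `finish_job` gives no verdict, so I can't confirm the judged result.

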